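# Lift the hot lid off the food warmer with the lid lifter

## Robot

A 6-joint arm with a two-finger parallel gripper is mounted at the origin on a cart in front of the work surface, level with it; the furniture and walls round the work are solid. World frame = base frame: x ahead of the robot, y to its left, z up, the work surface at z = 0. Lengths are in mm, angles in rad, forces in N, time in s.
With the tool pointing down it reaches from about 350 to 875 mm from the base axis. Payload 4.2 kg.
Tool frame: the origin (TCP) lies at the very end of the fingers, on their centre line; the grasp point (between the pads) lies 19 mm behind it; z points along the fingers, y is the direction in which the jaws open and shut (so a half turn about z gives the same grasp; the last joint's range is limited). The gripper opens to 85 mm and grips with 20 to 120 N. Pads are 22 mm wide; open, the fingers measure 114 mm over their backs; the gripper's body (76 mm by 85 mm) begins 54 mm behind the grasp point. The pads swing forward as they close: fully open they stand 13 mm farther back than shut.
Start: joints at [-1.089, 0.385, 0.008, 0, -1.194, -0.259], TCP at [138.119, -609.526, 231.312] pointing down, gripper open.
Joint ranges: [-3.14, 3.14], [-1.21, 2.06], [-1.07, 1.41], [-3.16, 2.05], [-2.99, -0.16], [-3.1, 3.1]. Speed limits (rad/s): [2.79, 2.79, 3.14, 3.14, 3.14, 3.14].

## Interface

Orientations are given as a unit quaternion [x, y, z, w].
In Python, from bench import arm gives the robot as it stands.
- The arm moves only by the tool apply_moves, never from a script. Its argument "plan" is one flat list of numbers, 5 for each row, row after row: the gripper's target within -1 to 1 (shut at 1, half-way at 0, fully open at -1), then the shift along the world's x, y, z in m, then the turn about the world's z in degrees. A call has 1 to 8 rows; each row is the pose to reach, as a shift and turn from the pose commanded when the call began; what a row does not reach only later rows make up. A row lasts 1/12 s, in which the tool goes at most 41.7 mm and 7.16 degrees, less where a joint would pass 70% of its speed; a pose out of reach is approached as far as the arm can. A call with a gripper value outside its range is refused whole. The fingers move at their own pace and stop on an object; the grip force is fixed at half the most. Time passes only in rows, so rows that repeat a pose let the fingers close. It gives the time, the measured TCP pose, the force and the opening at its end, in the units of the state.
- arm.read_state(): the state, without advancing time (a new reading comes with each control period).
- arm.get_image(name): name is "scene" or "side" or "wrist"; returns a dict with "color" (480x640x3 uint8, red, green, blue), "range_z" (480x640 float32, mm along the optical axis (not along the pixel's ray), 0 where there is no reading), "camera_matrix" (3x3 intrinsics, pixels), "camera_from_world" (4x4, takes a point from world to camera coordinates); the wrist camera has in their place "mount" (4x4, takes a point from camera to tool coordinates, whose origin is the TCP and whose axes are the flange's). Camera axes: x right, y down, z forward; pixel columns grow to the right and rows downward; lengths in mm; the calibration is good to about 2 mm. A picture is of the moment at which its call begins: read the wrist's pose just before it.
- arm.job_done(): hands the job in, once; it reports no verdict.
The state is a dict: "clock": time; "joints": joint angles; "joint_vel": joint speeds; "joint_efforts": joint torques, N m; "position": TCP position; "ee_rot": TCP orientation; "contact_force": force on the tool from outside, world axes, zero at the start; "wrist_torque": the same for the moment, N m; "gripper_width": finger opening in mm.
Only numpy, scipy, OpenCV 4.12 (cv2) and the standard library are available. Lean on these libraries where they do the work, as an engineer would, in place of code of your own. Each camera call takes 0.05 s, during which the arm holds its last target.

## Task

The lid of the food warmer is hot: pick up the lid lifter by its black grip, hook its fork under the lid's loop handle and lift the lid off without the robot itself touching it. Carry it slowly and level and set it down gently, flat in the middle of the cork trivet; then unhook the lifter and stand it upright again in the middle of its blue pad, and let go. Leave the things around as they are.

Things in the scene. Friction and masses are not known exactly. Their poses are not given: they have to be found in the camera images.
- warmer: Round black electric food warmer, fixed to the counter, 176 mm across and 90 mm high, with a small aluminium knob on its -x side (sticking out 12 mm). Origin: centre of its underside, z up. Open mouth of 77 mm radius, rim at z = 90 mm.
- lid: Hot steel lid, 166 mm across, 0.2 to 0.4 kg, loose, on the warmer at the start. Origin: centre of the underside of its plug, z up; its x axis points away from the robot within 0.6 rad. Plug: 68 mm radius, z 0 to 8 mm, hangs in the warmer's mouth with about 9 mm play. Plate: 83 mm radius, z 8 to 14 mm, rests on the rim. Centre boss up to z = 17 mm. A tall loop handle stands on top.
- lid_bar (a point): Middle of the bar of the lid's loop handle, on the bar's axis, at lid x = 0, z = 56 mm; axes as the lid's. Round bar, 10 mm thick, along the lid's y axis, on two 10 mm legs at y = -45 and +45 mm. The opening below the bar is 34 mm high (lid z 17 to 51 mm) and 80 mm wide and is entered along the lid's x axis.
- trivet: Round cork trivet, fixed, 190 mm across, 6 mm thick. Origin: centre of its underside on the counter; its top is 6 mm above the origin.
- pad: Blue parking pad of the lifter, fixed, 130 mm (x) by 76 mm (y), 4 mm thick. Origin: centre of its underside on the counter; its top is 4 mm above the origin.
- lifter: Lid lifter, 0.22 kg, 119 mm high, loose, stands by itself on its fork on the pad. Origin: on its underside, below the middle of its grip; z up, x towards the fork's tips (away from the robot at the start within 0.6 rad). Its post, at x = -50 mm, joins the rear end of the grip to the rear of the fork, so that the fork lies straight below the grip.
- lifter_grip (a point): Middle of the width and height of the lifter's black grip, at lifter x = 0, z = 106 mm; axes as the lifter's. The grip is 94 mm long along x (-42 to +52 mm), 24 mm wide (y) and 26 mm high; hold it across its width here.
- lifter_seat (a point): Where a loop's bar axis lies when seated on the fork: lifter x = 0, z = 13 mm; axes as the lifter's. Two prongs of 8 mm rod at y = -20 and +20 mm (48 mm over all), x -54 to +25 mm, undersides at lifter z = 0, tops at 8 mm; their tips turn up to z = 18 mm at x = +21 mm and a knuckle rises to z = 16 mm at x = -20 mm, to keep the bar between.
- order_pad: Spiral notepad with a beige cover, 130 x 94 x 13 mm, loose, lying on the counter; to be left alone. Origin: centre of its underside.
- card_pack: Flat dark grey card tin, 40 x 58 x 14 mm, loose; to be left alone. Origin: centre of its underside.
- tape_grey: Roll of grey tape lying flat, 82 mm across, 30 mm high, loose; to be left alone. Origin: centre of its underside.
- wet_wipes: Green pack of wet wipes with a white lid, 69 x 159 x 37 mm, loose; to be left alone. Origin: centre of its underside.

How it is judged (in metres and radians):
On the way, in this order (a step that is already met when the one before it is completed fails the run):
1. The lid hangs level on the lifter, at least 30 mm above its place on the warmer (z of lid in the frame of warmer above 0.112 m and contact force between lid and lifter above 1 N and angle between lid's own z axis and vertical below 0.2 rad), for 0.3 s.
2. The lid stands flat and still on the trivet, within 30 mm of its middle (horizontal distance between lid and trivet below 0.03 m and contact force between lid and trivet above 0.3 N and z of lid in the frame of trivet below 0.01 m and angle between lid's own z axis and vertical below 0.06 rad and linear speed of lid below 0.03 m/s), for 0.3 s.
At the end, for the whole second after the job is handed in: The lid lies flat (within 0.06 rad) and still on the trivet, its centre within 30 mm of the trivet's; the lifter stands upright (within 0.1 rad), still and released on its pad, its origin within 30 mm of the pad's centre, clear of the lid (horizontal distance between lid and trivet below 0.03 m and z of lid in the frame of trivet below 0.01 m and angle between lid's own z axis and vertical below 0.06 rad and linear speed of each of lid, lifter below 0.03 m/s and horizontal distance between lifter and pad below 0.03 m and z of lifter in the frame of pad below 0.01 m and angle between lifter's own z axis and vertical below 0.1 rad and contact force between lid and lifter below 0.1 N); the robot touches nothing.
It fails at once if The robot itself touches the hot lid (contact force between lid and the fingers above 0.5 N or contact force between lid and the arm above 0.5 N).
It fails at once if The lid tips more than 0.35 rad (20 degrees) (angle between lid's own z axis and vertical above 0.35 rad).
It fails at once if The lid moves faster than 0.5 m/s (thrown about or dropped) (linear speed of lid above 0.5 m/s).
It fails at once if A bystander (notepad, card tin, tape roll, wipes) is moved more than 30 mm (distance of any of order_pad, card_pack, tape_grey, wet_wipes from where it was at the start of the episode above 0.03 m).
It also fails if it takes over 61 s, if anything falls off the work surface, if the arm or the gripper's body presses on something with over 40 N, if the wrist force passes 120 N, or if a joint passes its speed limit or range.

## Working session

There is one attempt and no reset: what is moved stays moved. The work goes in short steps, Python scripts to look and compute and a tool call to move; the robot and the scene stay as the last step left them, time stands still between calls to the robot, and variables do not carry over. Pictures are saved under pics/ and viewed, and the job is handed in when it is done.

Besides the shell and the picture viewer there is one more tool, called by a JSON object that holds its "api" and its "payload". apply_moves: Moves the arm, as the interface text tells. Its arguments: {"type":"object","properties":{"plan":{"type":"array","items":{"type":"number"}}},"required":["plan"]}

```bash
mkdir -p pics; ls; python3 - <<'E'
from bench import arm
import cv2
print(arm.read_state())
for n in ["scene","side","wrist"]:
    im=arm.get_image(n); cv2.imwrite(f"pics/{n}0.png",im["color"][:,:,::-1])
    print(n,im["camera_matrix"].round(1).tolist(), [ (k,im[k].round(3).tolist()) for k in im if k in("camera_from_world","mount")])
E
```

```text
pics
{'clock': 0.0, 'joints': array([-1.08939575e+00,  3.85543649e-01,  6.64747149e-03, -4.89919905e-04,
       -1.19400287e+00, -2.58600588e-01]), 'joint_vel': array([-1.17788321e-03,  3.03253805e-04,  8.83048438e-04, -6.34221254e-05,
        1.65556516e-04,  4.21559429e-04]), 'joint_efforts': array([-1.04955365e-03, -3.92288411e+01,  1.88392407e+01,  4.18589830e+00,
       -4.67541555e-03, -7.74597623e-06]), 'position': array([ 137.99207735, -608.98588605,  230.23919345]), 'ee_rot': array([-1.11079849e-01,  9.93810903e-01,  1.06254539e-03, -1.67915793e-04]), 'contact_force': array([-0.87478666,  0.44739046, -0.91160179]), 'wrist_torque': array([ 0.01192721, -0.03520247,  0.01224484]), 'gripper_width': 85.39877842100073}
scene [[510.8, 0.0, 317.2], [0.0, 510.8, 243.4], [0.0, 0.0, 1.0]] [('camera_from_world', [[-0.612, -0.791, 0.02, 325.344], [-0.464, 0.338, -0.819, 365.421], [0.641, -0.51, -0.574, 953.295], [0.0, 0.0, 0.0, 1.0]])]
side [[619.1, 0.0, 323.9], [0.0, 619.1, 234.9], [0.0, 0.0, 1.0]] [('camera_from_world', [[0.713, -0.701, -0.018, -433.2], [-0.429, -0.415, -0.803, 298.124], [0.555, 0.58, -0.596, 1330.866], [0.0, 0.0, 0.0, 1.0]])]
wrist [[365.0, 0.0, 321.2], [0.0, 365.0, 238.0], [0.0, 0.0, 1.0]] [('mount', [[-0.001, -0.962, -0.272, 69.029], [1.0, -0.001, -0.001, 0.248], [0.0, -0.272, 0.962, -143.433], [0.0, 0.0, 0.0, 1.0]])]
```

View pics/scene0.png

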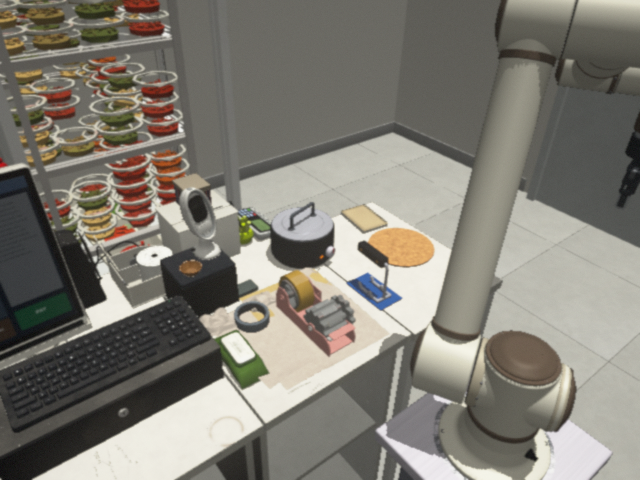

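View pics/side0.png

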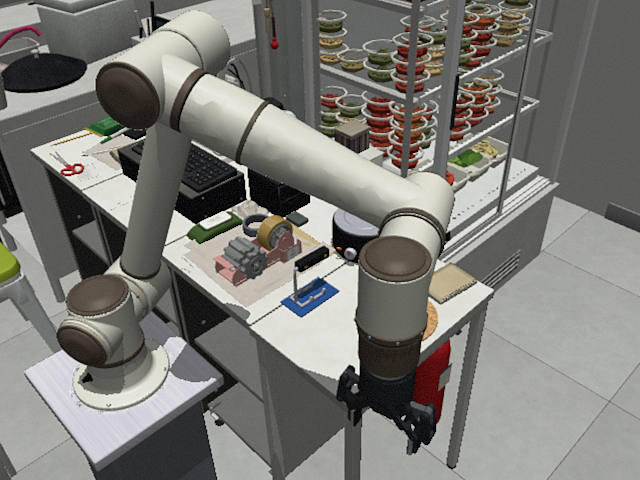

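View pics/wrist0.png

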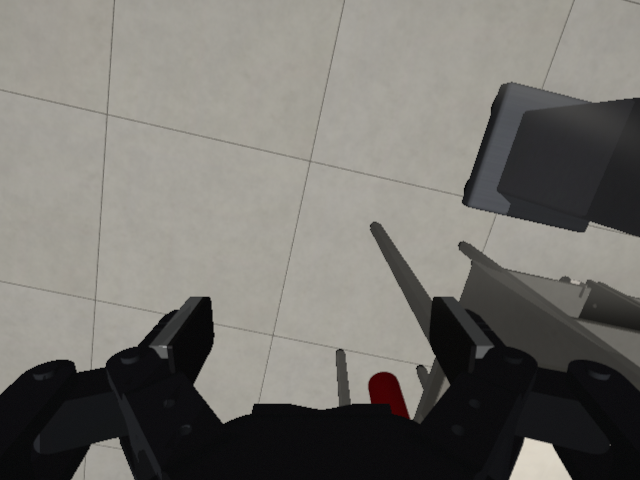

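The scene view shows the warmer at (303,240) with its lid loop at (300,213). The lifter grip is at (372,252), the blue pad at (375,290) and the trivet at (402,246). The side view shows the lifter and pad well, but the arm hides the trivet. Next I'll measure from colour and depth.

```bash
cat > h.py <<'E'
from bench import arm
import cv2, numpy as np
from scipy.spatial.transform import Rotation as Rn
def grab(n):
    st=arm.read_state(); im=arm.get_image(n)
    K=im["camera_matrix"]
    if "camera_from_world" in im: T=np.linalg.inv(im["camera_from_world"])
    else:
        M=np.eye(4);M[:3,:3]=Rn.from_quat(st["ee_rot"]).as_matrix();M[:3,3]=st["position"];T=M@im["mount"]
    z=im["range_z"]; v,u=np.mgrid[:480,:640]
    d=np.stack([(u-K[0,2])/K[0,0],(v-K[1,2])/K[1,1],np.ones_like(u,float)],-1)
    P=(d*z[...,None])@T[:3,:3].T+T[:3,3]; P[z==0]=np.nan
    return im["color"],P,K,T
def onplane(px,h,K,T):
    px=np.atleast_2d(np.asarray(px,float)); d=np.c_[(px[:,0]-K[0,2])/K[0,0],(px[:,1]-K[1,2])/K[1,1],np.ones(len(px))]@T[:3,:3].T
    o=T[:3,3]; return o+d*((h-o[2])/d[:,2])[:,None]
def proj(p,K,T):
    c=(np.linalg.inv(T)@np.r_[p,1])[:3]; q=K@c; return q[:2]/q[2]
def comp(m):
    n,l,s,c=cv2.connectedComponentsWithStats(m.astype(np.uint8)); i=1+np.argmax(s[1:,4]); return l==i
E
python3 - <<'E'
from h import *
for n in ["scene","side"]:
    c,P,K,T=grab(n); hsv=cv2.cvtColor(c,cv2.COLOR_RGB2HSV).astype(int); H,S,V=[hsv[...,i] for i in range(3)]
    z=P[...,2]; near=(P[...,0]>200)&(P[...,0]<1100)&(abs(P[...,1])<700)
    blue=comp((H>100)&(H<125)&(S>140)&near&(z<20))
    p=P[blue]; print(n,"pad n",blue.sum(),"z",np.nanmedian(p[:,2]))
    cn=max(cv2.findContours(blue.astype(np.uint8),0,1)[0],key=cv2.contourArea)
    h=cv2.convexHull(cn)[:,0]; w=onplane(h,4,K,T)[:,:2].astype(np.float32); print("  rect",cv2.minAreaRect(w))
    co=(H>8)&(H<22)&(S>90)&near&(z>-5)&(z<20)&(P[...,1]<0)
    if co.sum()>50:
        co=comp(co); print(" cork n",co.sum(),np.nanmedian(P[co],0).round(1))
        h=cv2.convexHull(max(cv2.findContours(co.astype(np.uint8),0,1)[0],key=cv2.contourArea))[:,0]
        w=onplane(h,6,K,T)[:,:2].astype(np.float32); print("  circ",cv2.minEnclosingCircle(w), cv2.fitEllipse(w))
    # grip points
    g=near&(z>88)&(z<130)&(V<70)
    ys,xs=np.where(g&(P[...,0]<800)); print(" grip-ish",len(xs), (xs.min(),xs.max(),ys.min(),ys.max()) if len(xs) else "")
    cv2.imwrite(f"pics/{n}_g.png",(g*255).astype(np.uint8))
    x0,y0=(240,180) if n=="scene" else (260,180)
    cr=c[y0:y0+150,x0:x0+200]; cv2.imwrite(f"pics/{n}_crop.png",cv2.resize(cr[:,:,::-1],(800,600),interpolation=cv2.INTER_CUBIC))
E
```

```text
scene pad n 173 z 3.281771279968666
  rect ((462.247314453125, -121.25364685058594), (32.52336883544922, 88.64163970947266), 82.16808319091797)
 cork n 1790 [ 534.9 -308.4    5.2]
  circ ((539.9985961914062, -304.8192443847656), 93.858642578125) ((539.9733276367188, -305.302734375), (184.1569366455078, 187.42697143554688), 44.62276077270508)
 grip-ish 15647 (np.int64(0), np.int64(386), np.int64(212), np.int64(454))
side pad n 771 z 6.797308269501286
  rect ((447.9216003417969, -113.16587829589844), (74.5849380493164, 128.59654235839844), 89.98184967041016)
 cork n 311 [ 583.8 -379.     8.4]
  circ ((577.2901611328125, -364.4110412597656), 65.74174499511719) ((570.8154907226562, -353.74884033203125), (79.26139068603516, 138.39120483398438), 121.31819915771484)
 grip-ish 3034 (np.int64(122), np.int64(377), np.int64(141), np.int64(278))
```

View pics/scene_crop.png

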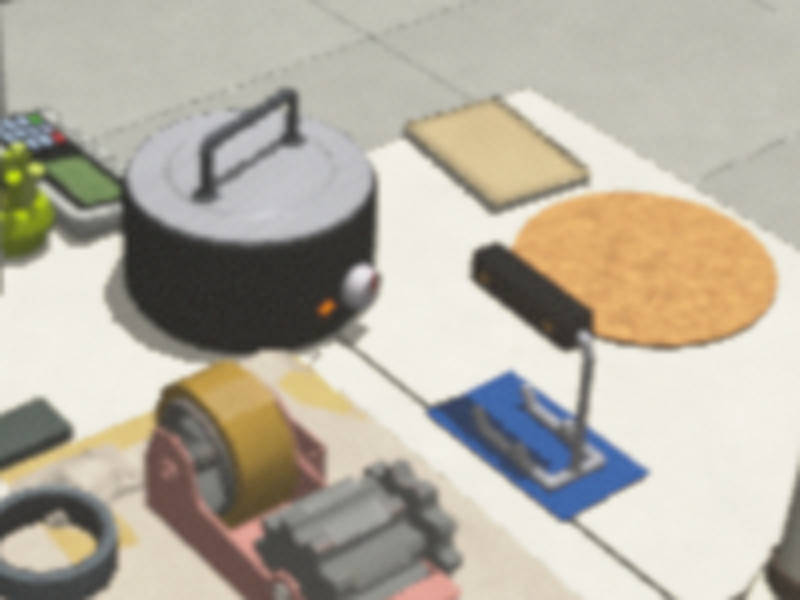

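View pics/side_crop.png

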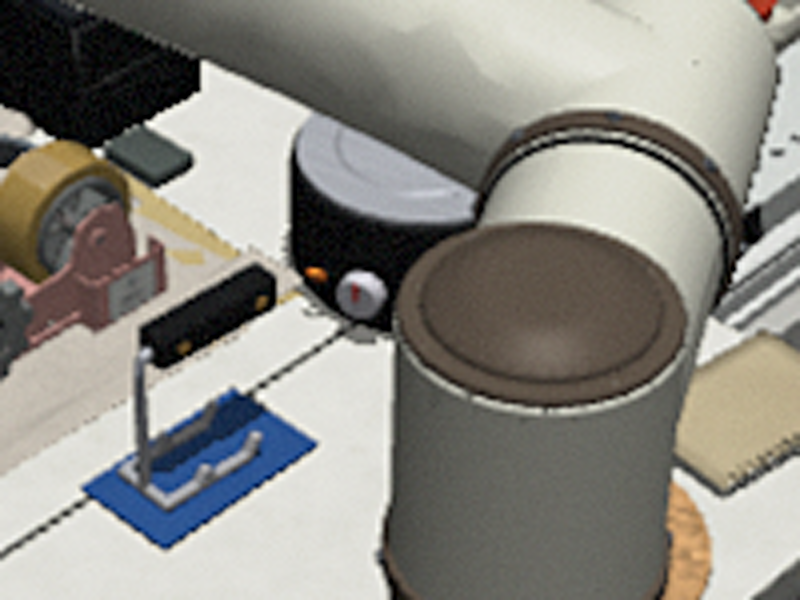

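The pad is at (448,-113) and the trivet at about (540,-305). Next are the grip, the lid and the loop bar, from both views.

```bash
python3 - <<'E'
from h import *
for n in ["scene","side"]:
    c,P,K,T=grab(n); V=c.max(-1).astype(int); z=P[...,2];x=P[...,0];y=P[...,1]
    g=(abs(x-450)<110)&(abs(y+113)<70)&(z>85)&(z<130)&(V<90); g=comp(g)
    p=P[g]; print(n,"grip n",g.sum(),"zmax",np.percentile(p[:,2],[2,50,98]).round(0))
    h=cv2.findContours(g.astype(np.uint8),0,1)[0]
    r=cv2.minAreaRect(p[:,:2].astype(np.float32)); print("  all rect",r)
    t=p[p[:,2]>113]; print("  top",len(t),cv2.minAreaRect(t[:,:2].astype(np.float32)),t.mean(0).round(1))
    d=np.linalg.eigh(np.cov(p[:,:2].T))[1][:,-1]; print("  yaw deg",np.degrees(np.arctan2(d[1],d[0]))%180)
    # warmer lid plate z ~104
    m=(z>95)&(z<109)&(V>80)&(x>500)&(x<900)&(y>-250)&(y<200)
    if m.sum()>100:
        m=comp(m); w=P[m]; print(" lid n",m.sum(),w.mean(0).round(1),cv2.minEnclosingCircle(w[:,:2].astype(np.float32)),np.median(w[:,2]))
        cx=cv2.convexHull(max(cv2.findContours(m.astype(np.uint8),0,1)[0],key=cv2.contourArea))[:,0]
        q=onplane(cx,96,K,T)[:,:2].astype(np.float32);q=onplane(cx,96+0,K,T)[:,:2].astype(np.float32); print("  plane96 ell",cv2.fitEllipse(q))
        q=onplane(cx,100,K,T)[:,:2].astype(np.float32); print("  plane100 ell",cv2.fitEllipse(q))
    b=(z>125)&(z<165)&(x>500)&(x<900)&(y>-250)&(y<200)
    b&=c.std(-1)<25
    if b.sum()>10 and n=="scene":
        b=comp(b); w=P[b]; print(" bar n",b.sum(),w.mean(0).round(1),np.percentile(w[:,2],[2,50,98]),w.min(0),w.max(0))
        t=w[w[:,2]>135];d=np.linalg.eigh(np.cov(t[:,:2].T))[1][:,-1];print("  mean",t.mean(0), "dir",np.degrees(np.arctan2(d[1],d[0]))%180)
E
```

```text
scene grip n 326 zmax [104. 120. 125.]
  all rect ((456.8645935058594, -107.29795837402344), (21.225906372070312, 90.94621276855469), 89.0626449584961)
  top 234 ((457.0036926269531, -107.50680541992188), (20.162620544433594, 90.50250244140625), 87.97515869140625) [ 453.9 -105.4  120.6]
  yaw deg 178.26198904286352
 lid n 1098 [682.3 -65.1  97.6] ((689.2422485351562, -67.4583511352539), 83.3715591430664) 97.35592395452477
  plane96 ell ((688.9562377929688, -68.10708618164062), (162.59664916992188, 166.1520233154297), 53.37964630126953)
  plane100 ell ((683.9463500976562, -64.40538787841797), (161.72203063964844, 165.2582550048828), 53.37977981567383)
 bar n 466 [819.9  98.5 136.7] [127.01046091 137.08140742 143.67231858] [777.50063709  69.29611074 125.33725803] [899.32745151 137.21171473 163.87581515]
  mean [825.97062767  97.26793925 138.01422244] dir 166.55104105102103
side grip n 417 zmax [103. 122. 129.]
  all rect ((460.130615234375, -114.53343200683594), (25.276222229003906, 95.18669891357422), 86.58258056640625)
  top 315 ((460.130615234375, -114.53343200683594), (25.276222229003906, 95.18669891357422), 86.58258056640625) [ 456.9 -115.5  122.6]
  yaw deg 176.15687178650435
 lid n 710 [646.1 -71.5 100. ] ((663.7198486328125, -67.18958282470703), 78.98136138916016) 99.97645243456549
  plane96 ell ((655.3673095703125, -64.28580474853516), (84.54256439208984, 153.75416564941406), 172.32611083984375)
  plane100 ell ((651.24267578125, -68.10832977294922), (84.17847442626953, 153.0919952392578), 172.3261260986328)
```

{"api": "apply_moves", "payload": {"plan": [-1,0.02,0.02,0.03,0,-1,0.04,0.05,0.06,0,-1,0.06,0.085,0.08,-4,-1,0.08,0.12,0.09,-8,-1,0.1,0.155,0.09,-12,-1,0.12,0.19,0.09,-15,-1,0.14,0.225,0.09,-15,-1,0.16,0.26,0.09,-15]}}

```text
clock: 1.02
position: [297.3, -349.8, 321.6]
ee_rot: [0.02, 1.0, -0.0, 0.0]
contact_force: [1.1, -0.4, -0.4]
gripper_width: 85.1
```

{"api": "apply_moves", "payload": {"plan": [-1,0.02,0.035,0,0,-1,0.04,0.07,0,0,-1,0.06,0.105,0,0,-1,0.08,0.14,0,0,-1,0.09,0.175,0,0,-1,0.1,0.21,0,0,-1,0.11,0.235,0,0,-1,0.11,0.24,0,0]}}

```text
clock: 1.68
position: [408.1, -108.7, 321.4]
ee_rot: [0.017, 1.0, 0.0, 0.001]
contact_force: [-0.1, -0.3, 0.9]
gripper_width: 85.3
```

```bash
python3 - <<'E'
from h import *
for n in ["scene","side","wrist"]:
    c,P,K,T=grab(n); np.savez(f"pics/{n}1.npz",c=c,P=P,K=K,T=T); cv2.imwrite(f"pics/{n}1.png",c[:,:,::-1])
E
```

```text
(no output)
```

View pics/wrist1.png

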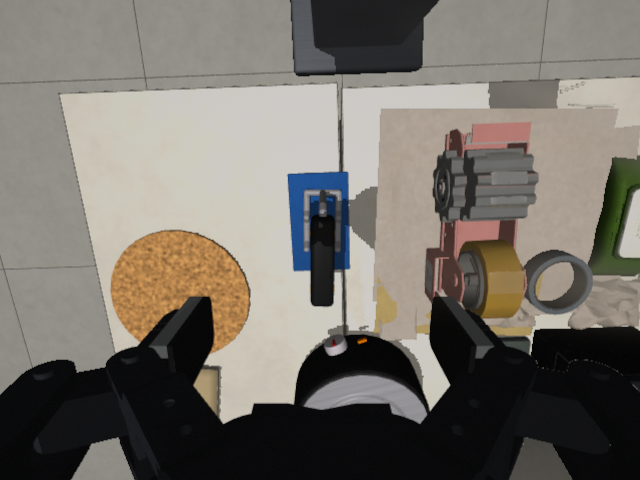

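View pics/side1.png

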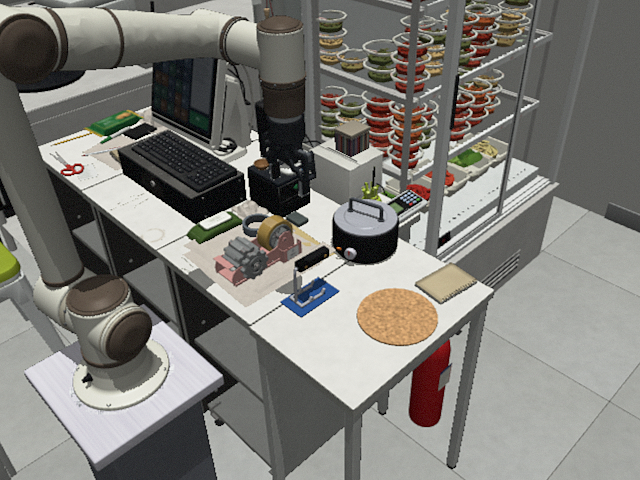

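In the wrist view the grip runs from about (323,215) to (321,305), the pad is at (320,222) and the trivet at (180,290). The side view now shows the loop (368,210) and trivet (397,316) unobstructed.

```bash
python3 - <<'E'
from h import *
for n in ["wrist","side","scene"]:
    D=np.load(f"pics/{n}1.npz");c,P,K,T=[D[k] for k in "cPKT"]
    hsv=cv2.cvtColor(c,cv2.COLOR_RGB2HSV).astype(int); H,S,V=[hsv[...,i] for i in range(3)]
    z=P[...,2];x=P[...,0];y=P[...,1]
    hull=lambda m:cv2.convexHull(max(cv2.findContours(m.astype(np.uint8),0,1)[0],key=cv2.contourArea))[:,0]
    blue=comp((H>100)&(H<125)&(S>140)&(abs(x-448)<100)&(abs(y+113)<80)&(z<20))
    print(n,"pad",cv2.minAreaRect(onplane(hull(blue),4,K,T)[:,:2].astype(np.float32)),np.nanmedian(P[blue][:,2]))
    co=comp((H>8)&(H<22)&(S>90)&(abs(x-540)<130)&(abs(y+305)<130)&(z>-8)&(z<20))
    q=onplane(hull(co),6,K,T)[:,:2].astype(np.float32);print("  cork",cv2.fitEllipse(q)[:2],np.nanmedian(P[co][:,2]))
    g=(abs(x-450)<110)&(abs(y+113)<60)&(z>85)&(z<135)&(V<80); 
    if g.sum()>30:
        g=comp(g); print("  grip z",np.percentile(P[g][:,2],[5,50,95]).round(0),"plane123",cv2.minAreaRect(onplane(hull(g),123,K,T)[:,:2].astype(np.float32)),"cloud",cv2.minAreaRect(P[g][:,:2].astype(np.float32)))
    b=(z>118)&(z<160)&(abs(x-689)<80)&(abs(y+68)<90)&(V<140)
    if b.sum()>20:
        b=comp(b); w=P[b]; t=w[w[:,2]>130]; d=np.linalg.eigh(np.cov(t[:,:2].T))[1][:,-1]
        print("  bar",b.sum(),np.percentile(w[:,2],[5,50,95]),t.mean(0),w.min(0),w.max(0),"dir",np.degrees(np.arctan2(d[1],d[0]))%180)
    m=(z>90)&(z<110)&(V>80)&(abs(x-689)<110)&(abs(y+68)<110)
    if n!="wrist":
        m=comp(m); print("  lid",cv2.fitEllipse(onplane(hull(m),96,K,T)[:,:2].astype(np.float32))[:2],np.median(P[m][:,2]))
        x0,y0=(265,180) if n=="scene" else (325,180)
        cv2.imwrite(f"pics/{n}_lid.png",cv2.resize(c[y0:y0+75,x0:x0+100,::-1],(800,600),interpolation=cv2.INTER_CUBIC))
E
```

```text
wrist pad ((447.41607666015625, -114.58009338378906), (128.06126403808594, 74.27417755126953), 0.11322302371263504) 5.0969145727860905
  cork ((544.0973510742188, -309.12921142578125), (188.26254272460938, 189.33135986328125)) 7.199481421191763
  grip z [114. 124. 125.] plane123 ((451.7198791503906, -110.95391845703125), (24.296634674072266, 108.82861328125), 87.89862060546875) cloud ((455.047607421875, -111.04179382324219), (25.064781188964844, 103.09276580810547), 87.89566040039062)
side pad ((448.0398254394531, -113.16590881347656), (74.5849380493164, 128.36009216308594), 89.98184967041016) 6.947320431112757
  cork ((544.0839233398438, -308.2796630859375), (186.67996215820312, 189.8270721435547)) 8.545530090205716
  grip z [104. 121. 128.] plane123 ((453.5375061035156, -120.6045150756836), (38.0190315246582, 104.36090850830078), 87.3539047241211) cloud ((460.68511962890625, -114.24822235107422), (23.63127899169922, 96.20610809326172), 85.68803405761719)
  bar 170 [122.26645932 141.82633485 146.65527614] [691.14883736 -72.13561238 141.6920776 ] [ 672.63557032 -119.69230589  118.665
[... 269 characters left out ...]
, 3.593747138977051) 3.447699363873653
  cork ((540.2201538085938, -304.9768371582031), (184.58218383789062, 186.9691619873047)) 5.1389428773500185
  grip z [105. 120. 123.] plane123 ((447.96533203125, -98.05261993408203), (34.126644134521484, 100.83029174804688), 87.99225616455078) cloud ((455.85394287109375, -106.6662368774414), (23.451093673706055, 89.41942596435547), 89.50251007080078)
  bar 135 [119.23606394 138.80052491 143.16141073] [686.87916625 -63.51699758 139.31421752] [ 673.21895684 -115.61370548  118.05720811] [703.55912527 -21.04274793 144.58994093] dir 103.67441026068744
  lid ((687.1226806640625, -67.04779815673828), (166.70721435546875, 168.77110290527344)) 96.54008998930397
```

View pics/side_lid.png

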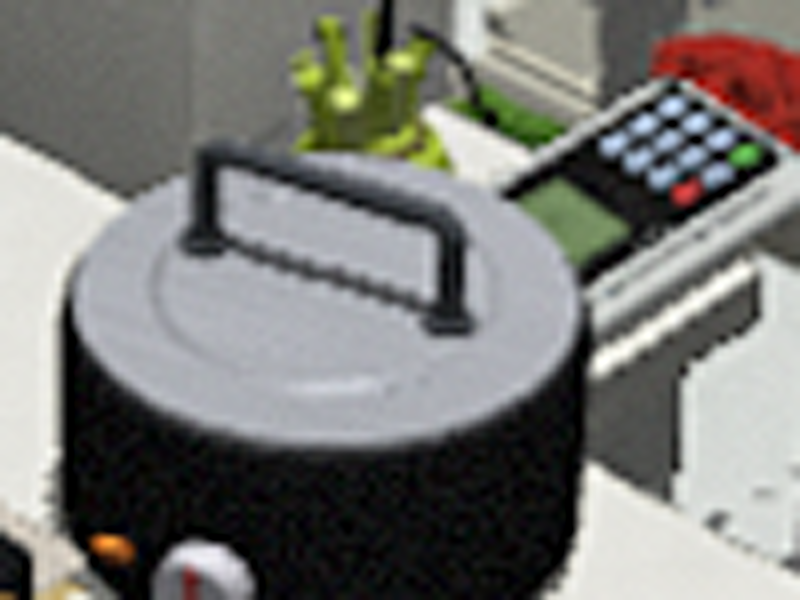

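View pics/scene_lid.png

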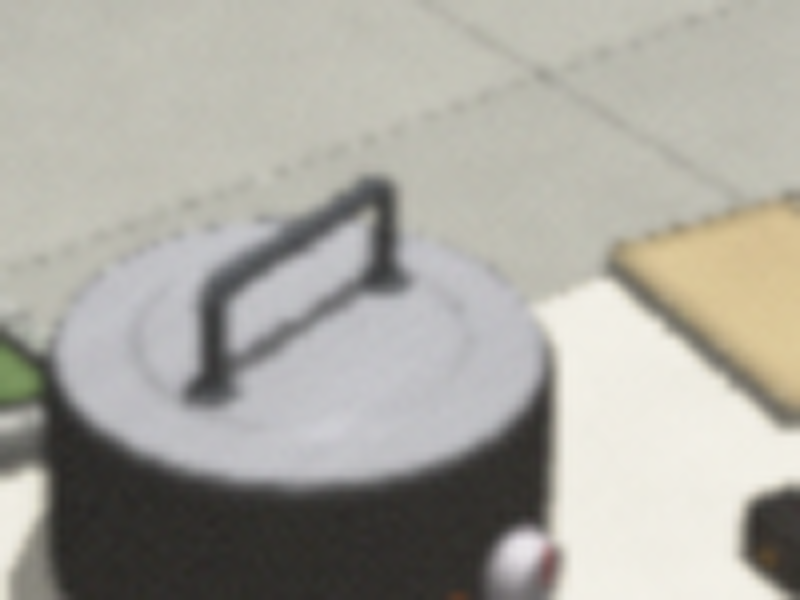

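{"api": "apply_moves", "payload": {"plan": [-1,0.02,-0.002,-0.03,0,-1,0.045,-0.002,-0.06,0,-1,0.045,-0.002,-0.095,0,-1,0.045,-0.002,-0.13,0,-1,0.045,-0.002,-0.165,0,-1,0.045,-0.002,-0.195,0,-1,0.045,-0.002,-0.22,0,-1,0.045,-0.002,-0.231,0]}}

```text
clock: 2.5
position: [449.2, -115.2, 87.0]
ee_rot: [0.021, 1.0, -0.0, -0.003]
contact_force: [-0.7, -0.4, 0.7]
gripper_width: 85.6
```

{"api": "apply_moves", "payload": {"plan": [0.2,0,0,0,0,0.5,0,0,0,0,1,0,0,0,0,1,0,0,0,0,1,0,0,0,0,1,0,0,0,0,1,0,0,0,0,1,0,0,0,0]}}

```text
clock: 3.17
position: [452.8, -113.7, 91.4]
ee_rot: [0.019, 1.0, -0.0, 0.001]
contact_force: [-0.7, 0.3, 6.4]
gripper_width: 23.2
```

```bash
python3 - <<'E'
from h import *
s=arm.read_state();print(s["clock"],s["position"],s["gripper_width"],s["contact_force"])
for n in ["side","wrist"]:
    c,P,K,T=grab(n); cv2.imwrite(f"pics/{n}2.png",c[:,:,::-1] if n=="wrist" else cv2.resize(c[200:350,220:420,::-1],(800,600)))
E
```

```text
3.1667 [ 452.83208614 -113.67545926   91.43991921] 23.24827161876898 [-0.73131431  0.25072326  6.3936623 ]
```

View pics/side2.png

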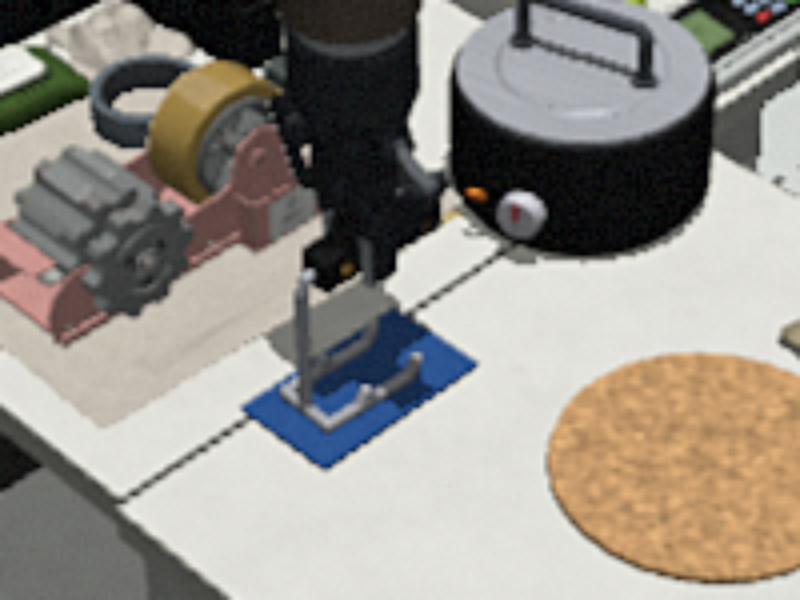

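View pics/wrist2.png

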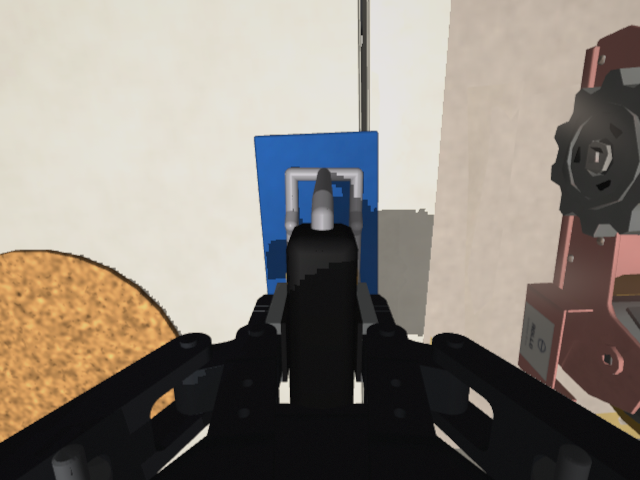

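```bash
python3 - <<'E'
from h import *
c,P,K,T=grab("wrist"); s=arm.read_state(); print(s["position"])
print("grip rear top",onplane([[322,224]],123,K,T))
print("fork rear bar (mid,-50)",onplane([[305,174],[345,174]],12,K,T))
print("prong outer at z12",onplane([[287,185],[362,185]],10,K,T))
print("depth",P[174,305],P[174,345],P[230,322])
E
```

```text
[ 452.84893418 -113.67697811   91.45271929]
grip rear top [[ 410.74844296 -111.69117019  123.        ]]
fork rear bar (mid,-50) [[ 406.37136882 -121.65966619   12.        ]
 [ 407.31093231  -97.50403048   12.        ]]
prong outer at z12 [[ 412.83637265 -133.15916493   10.        ]
 [ 414.62760551  -87.08328739   10.        ]]
depth [ 406.21614111 -121.58593444   13.51093905] [407.17199198 -97.58152494  13.29906235] [ 415.14110794 -111.84760982  113.66053792]
```

The lifter is held (23.2 mm opening). I'll raise it and bring it to a point behind the loop, turned 16°.

{"api": "apply_moves", "payload": {"plan": [1,0,0,0.01,0,1,0,0,0.03,0,1,0,0,0.055,0,1,0,0,0.08,0,1,0.005,0,0.105,0,1,0.02,0.002,0.12,4,1,0.045,0.005,0.125,8,1,0.075,0.01,0.125,12]}}

```text
clock: 3.98
position: [527.1, -103.5, 217.2]
ee_rot: [-0.087, 0.996, 0.0, 0.001]
contact_force: [0.8, -0.2, -1.4]
gripper_width: 22.8
```

{"api": "apply_moves", "payload": {"plan": [1,0.025,0.005,0,2,1,0.05,0.01,0,4,1,0.07,0.013,0,4,1,0.08,0.015,0,4,1,0.084,0.015,0,4,1,0.084,0.015,0,4]}}

```text
clock: 4.48
position: [610.5, -88.4, 214.1]
ee_rot: [-0.12, 0.993, 0.0, -0.001]
contact_force: [-0.3, 0.4, -2.2]
gripper_width: 23.3
```

```bash
python3 - <<'E'
from h import *
s=arm.read_state();print(s["clock"],s["position"],s["ee_rot"],s["gripper_width"],s["contact_force"])
for n in ["side","scene","wrist"]:
    c,P,K,T=grab(n); np.savez(f"pics/{n}3.npz",c=c,P=P,K=K,T=T)
    x0,y0={"scene":(240,150),"side":(280,130),"wrist":(0,0)}[n]
    cv2.imwrite(f"pics/{n}3.png",c[:,:,::-1] if n=="wrist" else cv2.resize(c[y0:y0+150,x0:x0+200,::-1],(800,600)))
E
```

```text
4.4833 [610.53487634 -88.42389256 214.13913384] [-1.19771815e-01  9.92800733e-01  2.86028999e-04 -1.15562385e-03] 23.336005823511016 [-0.34059057  0.39873421 -2.17457912]
```

View pics/side3.png

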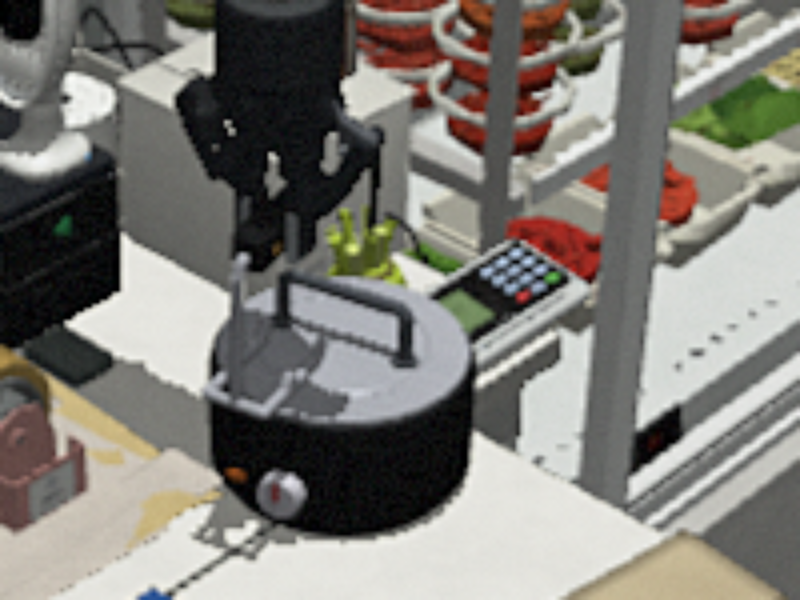

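View pics/wrist3.png

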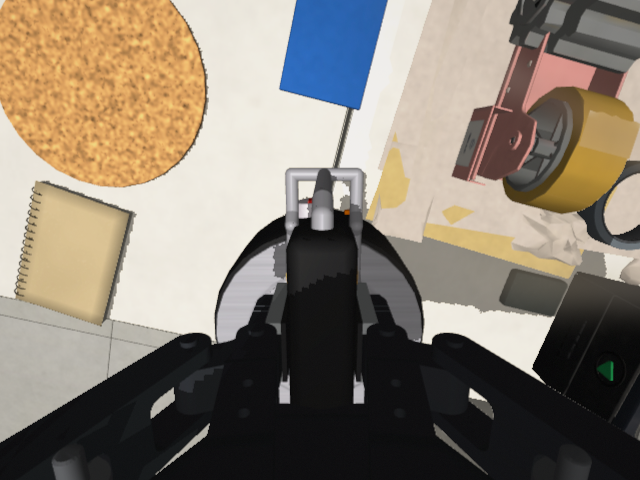

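View pics/scene3.png

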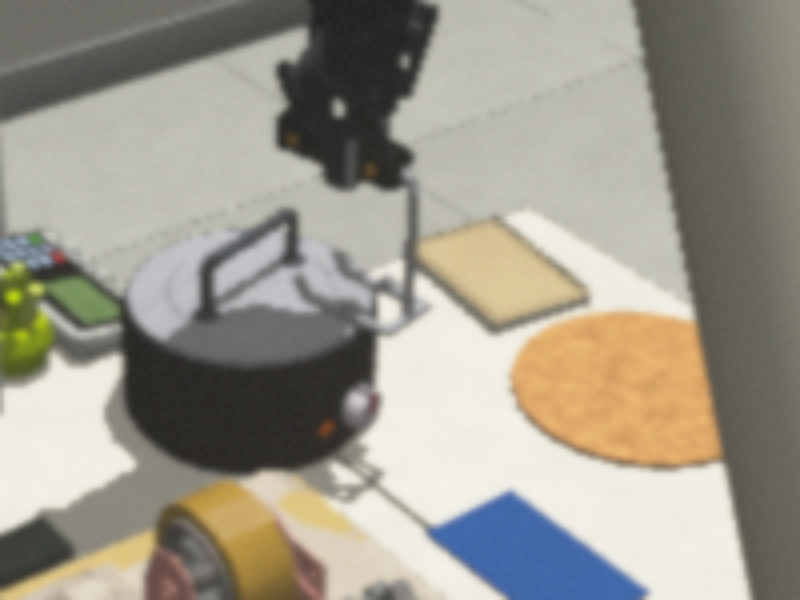

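The side view shows the fork at (250,400), just behind and above the lid edge, with the loop at (345,300). The fork is aligned with the opening, so I'll lower it and check before going in.

{"api": "apply_moves", "payload": {"plan": [1,0,0,-0.005,0,1,0,0,-0.012,0,1,0,0,-0.018,0,1,0.005,0.001,-0.02,0,1,0.015,0.003,-0.02,0,1,0.025,0.006,-0.02,0,1,0.03,0.007,-0.02,0,1,0.03,0.007,-0.02,0]}}

```text
clock: 5.3
position: [641.8, -81.3, 194.6]
ee_rot: [-0.12, 0.993, -0.0, -0.0]
contact_force: [-0.5, -0.8, -2.4]
gripper_width: 23.2
```

```bash
python3 - <<'E'
from h import *
s=arm.read_state();print(s["clock"],s["position"],s["ee_rot"],s["gripper_width"],s["contact_force"])
p=s["position"]; R=Rn.from_euler('z',14,degrees=True).as_matrix()
o=p+R@np.array([0.5,0,-87.4])
for n in ["side","scene"]:
    c,P,K,T=grab(n)
    for q,col in [((25,20,14),(0,0,255)),((25,-20,14),(0,0,255)),((-50,-24,4),(0,255,0)),((-50,24,4),(0,255,0))]:
        u=proj(o+R@np.array(q),K,T); c=np.ascontiguousarray(c)
        x0,y0={"scene":(255,170),"side":(310,170)}[n]
    im=cv2.resize(c[y0:y0+75,x0:x0+100,::-1],(800,600),interpolation=cv2.INTER_CUBIC)
    for q in [(25,20,14),(25,-20,14),(-50,-24,4),(-50,24,4),(-50,0,60)]:
        u=(proj(o+R@np.array(q),K,T)-[x0-.5,y0-.5])*8; cv2.circle(im,(int(u[0]),int(u[1])),4,(0,0,255),-1)
    B=np.array([690.5,-70.5,138])
    for k in (-45,0,45):
        u=(proj(B+R@np.array([0,k,0]),K,T)-[x0-.5,y0-.5])*8; cv2.circle(im,(int(u[0]),int(u[1])),4,(0,255,0),-1)
    cv2.imwrite(f"pics/{n}4.png",im)
E
```

```text
5.3 [641.83657417 -81.34264405 194.61450114] [-1.20023183e-01  9.92771078e-01 -5.49941031e-05 -1.35287859e-04] 23.238966705405065 [-0.49446878 -0.77031091 -2.42216592]
```

View pics/side4.png

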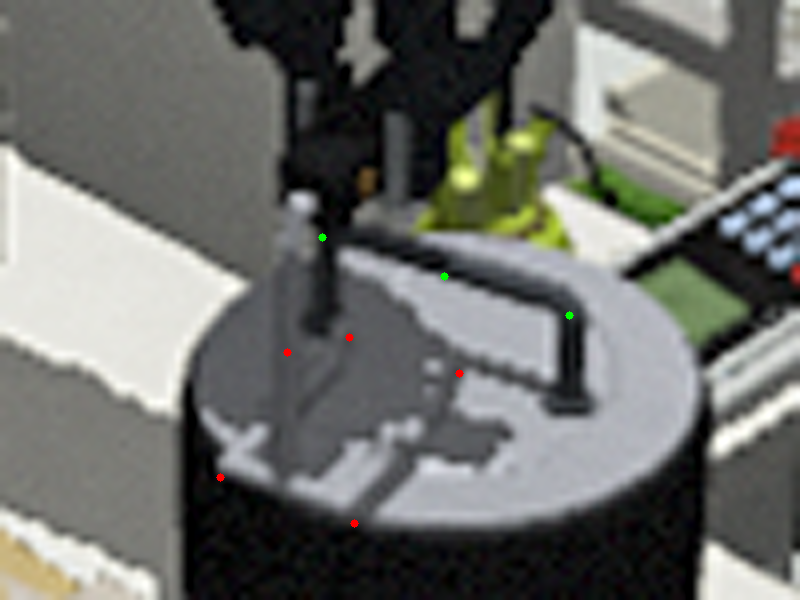

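View pics/scene4.png

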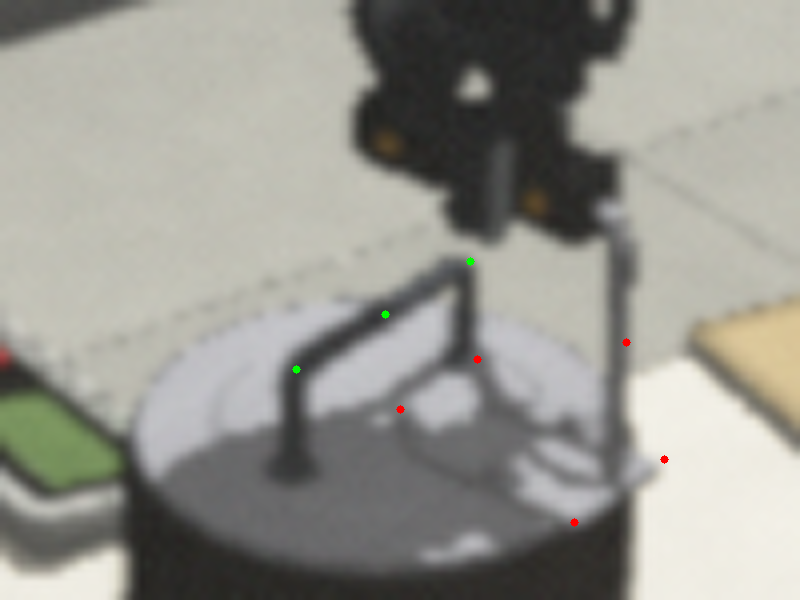

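```bash
python3 - <<'E'
from h import *
for n in ["side","scene"]:
    c,P,K,T=grab(n)
    x0,y0={"scene":(255,170),"side":(310,170)}[n]
    z=P[y0:y0+75,x0:x0+100,2]; zz=np.clip((np.nan_to_num(z)-85)/60*255,0,255).astype(np.uint8)
    im=cv2.resize(cv2.applyColorMap(zz,cv2.COLORMAP_JET),(800,600),interpolation=cv2.INTER_NEAREST)
    cv2.imwrite(f"pics/{n}4d.png",im)
    # fork: points behind bar
    R=Rn.from_euler('z',-14,degrees=True).as_matrix(); s=arm.read_state()["position"]
    L=(P-s)@R.T; m=(L[...,2]>-95)&(L[...,2]<-55)&(L[...,0]<20)&(L[...,0]>-80)&(abs(L[...,1])<50)
    q=L[m]; f=q[q[:,0]<-35]; print(n,len(q),"rear pts z",np.percentile(f[:,2],[5,50,95]).round(1),"y",np.percentile(f[:,1],[1,99]).round(1),"x",np.percentile(f[:,0],[1,50,99]).round(1))
    m2=(L[...,2]>-60)&(L[...,2]<-10)&(L[...,0]<-30)&(L[...,0]>-80)&(abs(L[...,1])<30); q=L[m2]; print(" post",len(q),np.median(q,0).round(1))
    for zb in (-60,-50,-40,-30,-20): 
        k=q[abs(q[:,2]-zb)<5]; print("   ",zb,np.median(k,0).round(1),len(k))
E
```

```text
side 335 rear pts z [-82.9 -76.8 -60.3] y [-20.2  25.5] x [-54.  -46.6 -35.3]
 post 48 [-48.    1.3 -34.7]
    -60 [-48.8   0.8 -57.1] 4
    -50 [-48.8   0.7 -50.4] 9
    -40 [-48.    1.5 -40. ] 10
    -30 [-46.4   2.2 -32. ] 13
    -20 [-47.7   1.4 -19.3] 8
scene 220 rear pts z [-85.9 -80.2 -56.8] y [-18.   28.5] x [-53.8 -49.5 -36. ]
 post 56 [-50.    4.7 -34.2]
    -60 [-50.5   3.5 -56.7] 7
    -50 [-50.5   4.4 -52.1] 8
    -40 [-49.2   5.1 -42.7] 11
    -30 [-48.4   6.1 -30. ] 11
    -20 [-49.4   3.4 -19.4] 11
```

View pics/side4d.png

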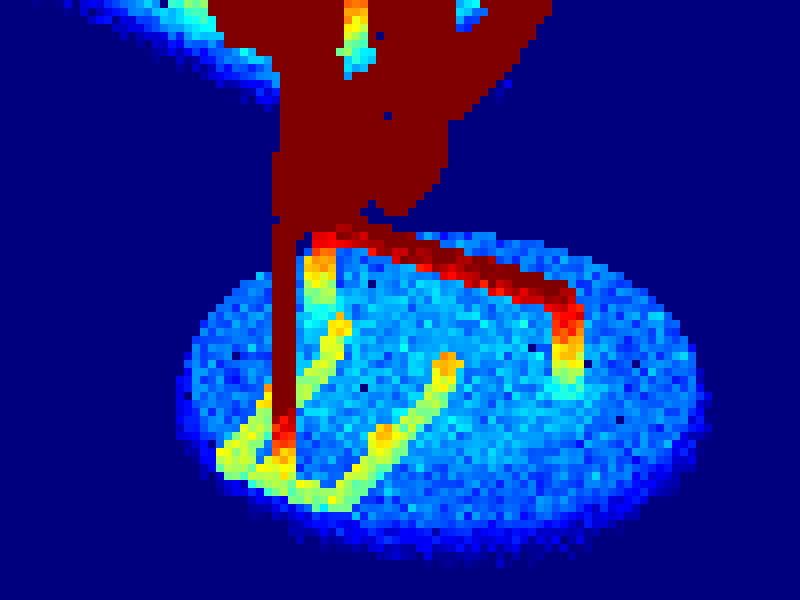

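View pics/scene4d.png

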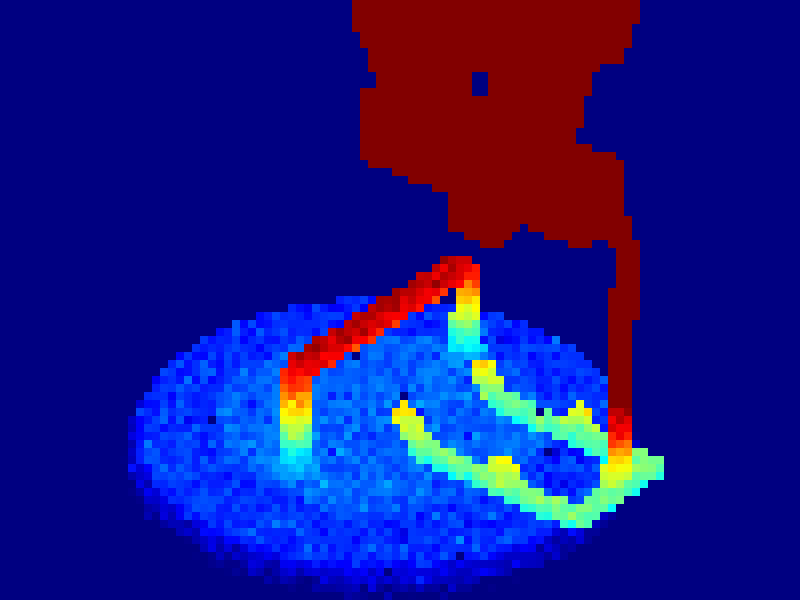

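In the depth maps the fork is centred between the legs and below the bar: side view tips (340,325) and (447,365), bar above. I'll advance 49 mm and raise gently.

{"api": "apply_moves", "payload": {"plan": [1,0.008,0.002,0,0,1,0.018,0.004,0,0,1,0.028,0.006,0,0,1,0.038,0.008,0,0,1,0.046,0.01,0,0,1,0.049,0.011,0,0,1,0.049,0.011,0.004,0,1,0.049,0.011,0.009,0]}}

```text
clock: 6.17
position: [689.5, -70.6, 203.9]
ee_rot: [-0.12, 0.993, 0.0, -0.001]
contact_force: [0.3, -1.0, -2.6]
gripper_width: 23.2
```

```bash
cat > look.py <<'E'
from h import *
import sys
k=sys.argv[1]; s=arm.read_state();print(s["clock"],s["position"],s["ee_rot"].round(3),s["gripper_width"],s["contact_force"],s["wrist_torque"])
out=[]
for n in ["side","scene"]:
    c,P,K,T=grab(n); u=proj(s["position"]+[0,0,-90],K,T); x0=int(np.clip(u[0]-50,0,540));y0=int(np.clip(u[1]-45,0,405))
    out.append(cv2.resize(c[y0:y0+75,x0:x0+100,::-1],(400,300),interpolation=cv2.INTER_CUBIC))
    z=P[y0:y0+75,x0:x0+100,2]; zz=np.clip((np.nan_to_num(z)-s["position"][2]+115)/80*255,0,255).astype(np.uint8)
    out.append(cv2.resize(cv2.applyColorMap(zz,cv2.COLORMAP_JET),(400,300),interpolation=cv2.INTER_NEAREST))
cv2.imwrite(f"pics/look{k}.png",np.vstack([np.hstack(out[:2]),np.hstack(out[2:])]))
E
python3 look.py 5
```

```text
6.1667 [689.45112958 -70.58105074 203.87734607] [-0.12   0.993  0.    -0.001] 23.219012411764137 [ 0.33487282 -0.9607753  -2.57502003] [0.0203706  0.00663863 0.02895761]
```

View pics/look5.png

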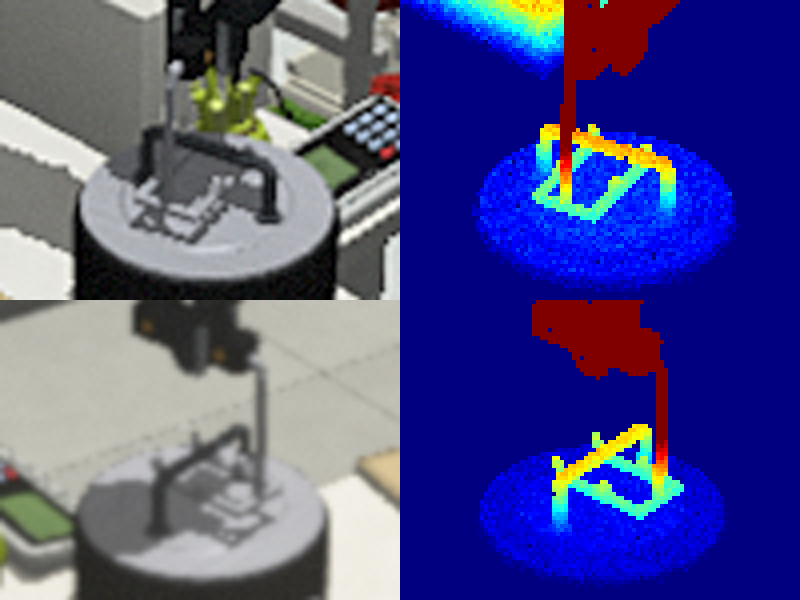

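The fork is under the bar, with its tips visible beyond it in both views. I'll lift slowly.

{"api": "apply_moves", "payload": {"plan": [1,0,0,0.003,0,1,0,0,0.006,0,1,0,0,0.008,0,1,0,0,0.01,0,1,0,0,0.012,0,1,0,0,0.014,0,1,0,0,0.017,0,1,0,0,0.02,0]}}

```text
clock: 6.93
position: [689.7, -70.6, 223.9]
ee_rot: [-0.12, 0.993, 0.0, -0.001]
contact_force: [-0.3, -1.1, -5.1]
gripper_width: 22.9
```

```bash
python3 look.py 6
```

```text
6.9333 [689.68512347 -70.58976556 223.93417724] [-0.12   0.993  0.    -0.001] 22.94865384501815 [-0.32082037 -1.13199512 -5.06660427] [ 0.00484673  0.02153843 -0.0022928 ]
```

View pics/look6.png

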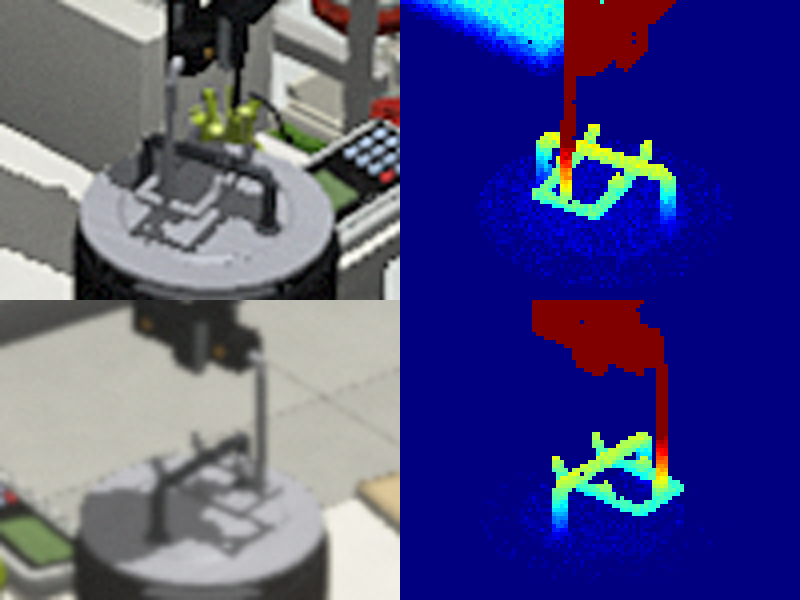

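Wrist force rose by about 2.5 N, which matches the lid's weight. I'll raise it further.

{"api": "apply_moves", "payload": {"plan": [1,0,0,0.004,0,1,0,0,0.01,0,1,0,0,0.018,0,1,0,0,0.026,0,1,0,0,0.034,0,1,0,0,0.042,0,1,0,0,0.048,0,1,0,0,0.05,0]}}

```text
clock: 7.7
position: [690.5, -70.7, 276.4]
ee_rot: [-0.12, 0.993, -0.0, 0.001]
contact_force: [0.6, -0.2, -5.5]
gripper_width: 23.2
```

{"api": "apply_moves", "payload": {"plan": [1,0,0,0,0,1,0,0,0,0,1,0,0,0,0,1,0,0,0,0,1,0,0,0,0]}}

```text
clock: 8.12
position: [689.8, -70.6, 273.7]
ee_rot: [-0.12, 0.993, 0.0, -0.001]
contact_force: [0.1, -0.6, -5.5]
gripper_width: 23.1
```

```bash
python3 look.py 7
```

```text
8.1167 [689.75698989 -70.58878575 273.68262081] [-0.12   0.993  0.    -0.001] 23.079636997227 [ 0.08483229 -0.62141744 -5.5394591 ] [-0.0335724   0.0046309   0.03763466]
```

View pics/look7.png

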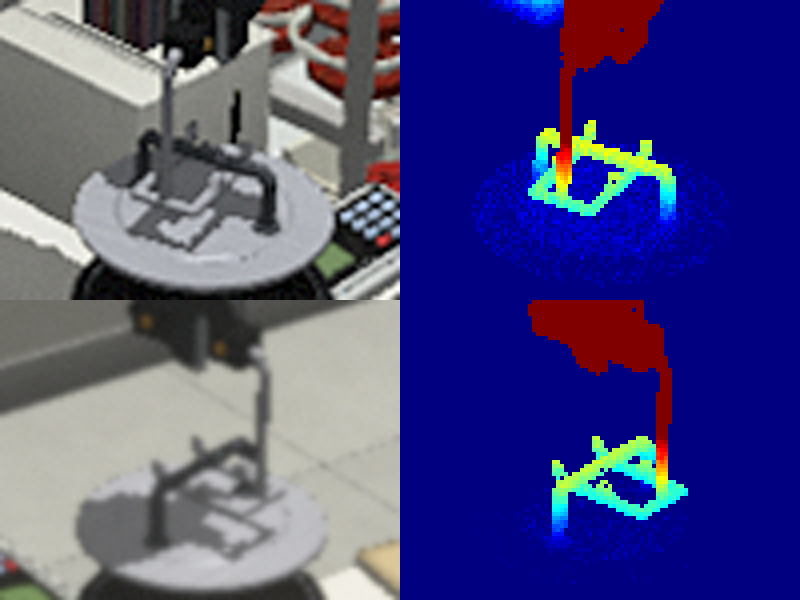

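The lid hangs level about 60 mm above its place. Now I'll carry it slowly to the trivet.

{"api": "apply_moves", "payload": {"plan": [1,-0.001,-0.002,0,0,1,-0.003,-0.004,0,0,1,-0.005,-0.008,0,0,1,-0.007,-0.012,0,0,1,-0.0105,-0.017,0,0,1,-0.014,-0.023,0,0,1,-0.018,-0.03,0,0,1,-0.023,-0.0375,0,0]}}

```text
clock: 8.88
position: [666.5, -108.9, 274.4]
ee_rot: [-0.12, 0.993, -0.0, 0.0]
contact_force: [1.0, -1.1, -5.2]
gripper_width: 23.5
```

{"api": "apply_moves", "payload": {"plan": [1,-0.0052,-0.0085,0,0,1,-0.0104,-0.017,0,0,1,-0.0156,-0.0255,0,0,1,-0.0208,-0.034,0,0,1,-0.026,-0.0425,0,0,1,-0.0312,-0.051,0,0,1,-0.0364,-0.0595,0,0,1,-0.0416,-0.068,0,0]}}

```text
clock: 9.55
position: [624.8, -177.0, 274.4]
ee_rot: [-0.12, 0.993, -0.0, 0.0]
contact_force: [-0.2, -0.3, -5.8]
gripper_width: 23.2
```

{"api": "apply_moves", "payload": {"plan": [1,-0.0052,-0.0085,0,0,1,-0.0104,-0.017,0,0,1,-0.0156,-0.0255,0,0,1,-0.0208,-0.034,0,0,1,-0.026,-0.0425,0,0,1,-0.0312,-0.051,0,0,1,-0.0364,-0.0595,0,0,1,-0.0416,-0.068,0,0]}}

```text
clock: 10.22
position: [583.2, -245.0, 274.4]
ee_rot: [-0.12, 0.993, -0.0, 0.0]
contact_force: [0.8, 0.5, -5.9]
gripper_width: 23.0
```

{"api": "apply_moves", "payload": {"plan": [1,-0.005,-0.008,0,0,1,-0.01,-0.0155,0,0,1,-0.0145,-0.023,0,0,1,-0.019,-0.03,0,0,1,-0.0235,-0.037,0,0,1,-0.0275,-0.044,0,0,1,-0.031,-0.05,0,0,1,-0.034,-0.055,0,0]}}

```text
clock: 10.88
position: [549.3, -299.8, 274.3]
ee_rot: [-0.12, 0.993, -0.0, 0.0]
contact_force: [-0.5, 0.5, -5.5]
gripper_width: 23.0
```

{"api": "apply_moves", "payload": {"plan": [1,-0.0025,-0.004,0,0,1,-0.0045,-0.007,0,0,1,-0.006,-0.009,0,0,1,-0.007,-0.01,0,0,1,-0.007,-0.01,-0.003,0,1,-0.007,-0.01,-0.008,0,1,-0.007,-0.01,-0.014,0,1,-0.007,-0.01,-0.02,0]}}

```text
clock: 11.55
position: [542.7, -308.8, 253.4]
ee_rot: [-0.12, 0.993, 0.0, -0.0]
contact_force: [0.0, -0.6, -5.4]
gripper_width: 22.8
```

```bash
python3 look.py 8; python3 - <<'E'
from h import *
for n in ["side","scene"]:
    c,P,K,T=grab(n); cv2.imwrite(f"pics/{n}8.png",c[:,:,::-1])
E
```

```text
11.55 [ 542.72619334 -308.7564809   253.38278811] [-0.12   0.993  0.    -0.   ] 22.78444931668432 [ 0.03541488 -0.57275888 -5.44130597] [-0.03212314  0.06830513 -0.01371014]
```

View pics/look8.png

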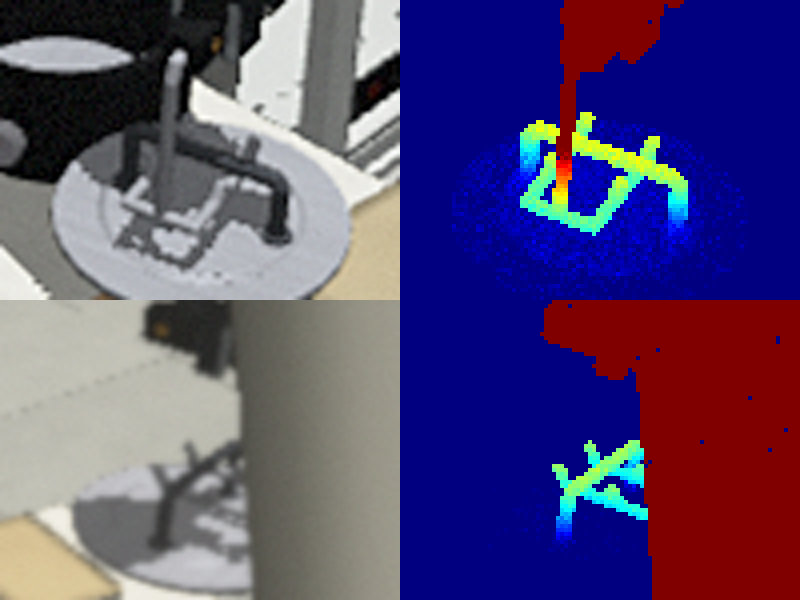

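View pics/side8.png

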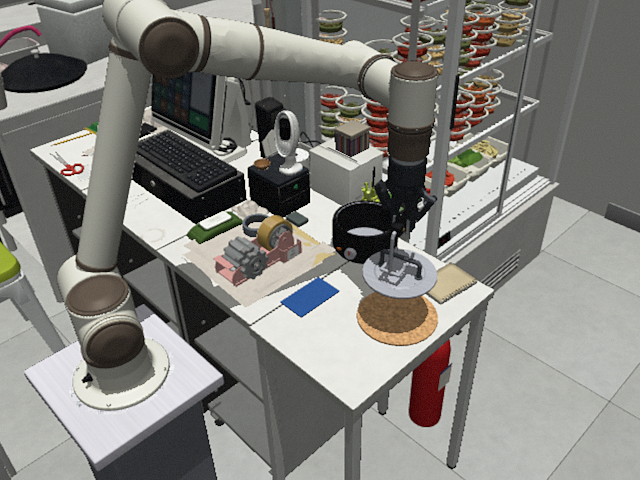

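{"api": "apply_moves", "payload": {"plan": [1,0,0,-0.007,0,1,0,0,-0.016,0,1,0,0,-0.026,0,1,0,0,-0.037,0,1,0,0,-0.048,0,1,0,0,-0.059,0,1,0,0,-0.07,0,1,0,0,-0.08,0]}}

```text
clock: 12.42
position: [542.5, -309.0, 172.7]
ee_rot: [-0.12, 0.993, 0.0, -0.0]
contact_force: [-0.1, -0.2, -5.7]
gripper_width: 23.0
```

{"api": "apply_moves", "payload": {"plan": [1,0,0,-0.008,0,1,0,0,-0.014,0,1,0,0,-0.019,0,1,0,0,-0.023,0,1,0,0,-0.026,0,1,0,0,-0.028,0,1,0,0,-0.029,0,1,0,0,-0.03,0]}}

```text
clock: 13.08
position: [542.9, -309.2, 144.6]
ee_rot: [-0.12, 0.993, -0.0, 0.0]
contact_force: [0.5, -0.6, -5.4]
gripper_width: 23.1
```

{"api": "apply_moves", "payload": {"plan": [1,0,0,-0.001,0,1,0,0,-0.002,0,1,0,0,-0.003,0,1,0,0,-0.004,0,1,0,0,-0.005,0,1,0,0,-0.006,0,1,0,0,-0.007,0,1,0,0,-0.008,0]}}

```text
clock: 13.75
position: [542.8, -309.1, 136.4]
ee_rot: [-0.12, 0.993, -0.0, 0.0]
contact_force: [-0.3, -0.0, -3.8]
gripper_width: 23.3
```

```bash
python3 look.py 9
```

```text
13.75 [ 542.81512474 -309.11600375  136.42930762] [-0.12   0.993 -0.     0.   ] 23.3253395652139 [-0.3099182  -0.04857507 -3.81210507] [0.00866726 0.04671869 0.04632333]
```

View pics/look9.png

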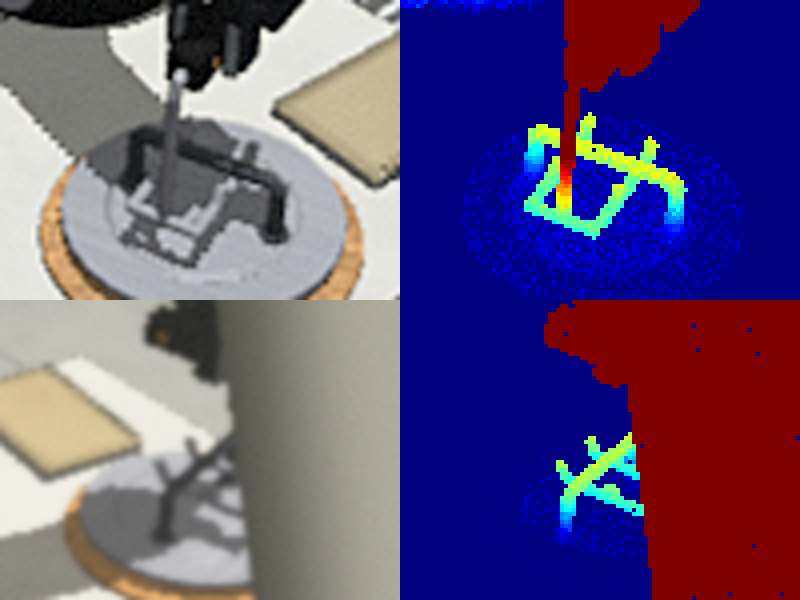

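The lid is touching down, centred on the cork, and the load is dropping. I'll lower the fork to the middle of the opening (16 mm more).

{"api": "apply_moves", "payload": {"plan": [1,0,0,-0.001,0,1,0,0,-0.002,0,1,0,0,-0.004,0,1,0,0,-0.007,0,1,0,0,-0.01,0,1,0,0,-0.013,0,1,0,0,-0.016,0,1,0,0,-0.016,0]}}

```text
clock: 14.52
position: [542.2, -308.9, 119.3]
ee_rot: [-0.12, 0.993, 0.0, -0.001]
contact_force: [0.4, 0.7, -2.5]
gripper_width: 23.1
```

```bash
python3 look.py 10
```

```text
14.5167 [ 542.22771813 -308.9025035   119.30391266] [-0.12   0.993  0.    -0.001] 23.13799795575631 [ 0.41971043  0.7236516  -2.49074482] [-0.01224156  0.01533642 -0.01106171]
```

View pics/look10.png

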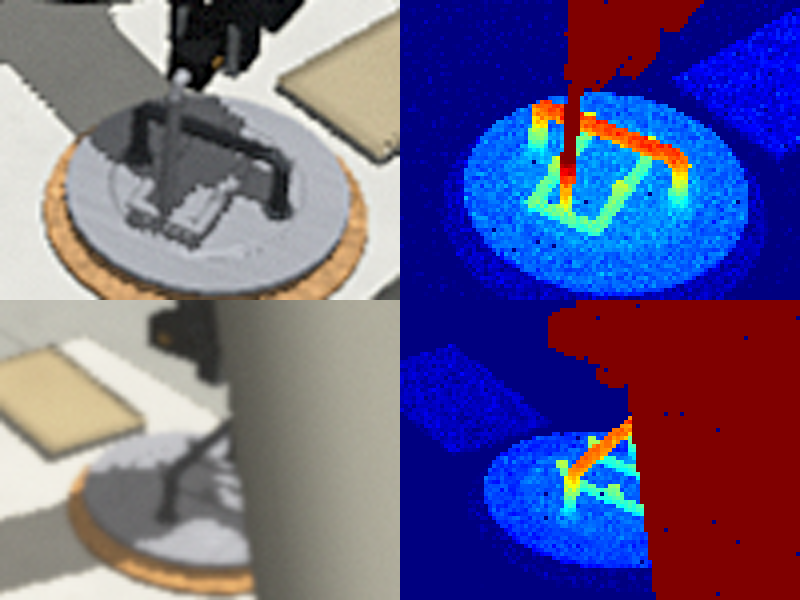

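The load is back to the lifter's own weight, so the lid rests flat. Backing straight out now.

{"api": "apply_moves", "payload": {"plan": [1,-0.005,-0.0012,0,0,1,-0.0145,-0.0036,0,0,1,-0.0243,-0.006,0,0,1,-0.034,-0.0084,0,0,1,-0.0437,-0.0108,0,0,1,-0.0534,-0.0132,0,0,1,-0.063,-0.0156,0,0,1,-0.07,-0.0173,0,0]}}

```text
clock: 15.28
position: [471.2, -326.7, 120.5]
ee_rot: [-0.119, 0.993, 0.0, -0.0]
contact_force: [-0.8, 0.2, -1.6]
gripper_width: 23.3
```

```bash
python3 look.py 11
```

```text
15.2833 [ 471.24135233 -326.748873    120.47289792] [-0.119  0.993  0.    -0.   ] 23.316373202644726 [-0.75409846  0.22056247 -1.55720797] [ 0.03024652 -0.01479876  0.05304633]
```

View pics/look11.png

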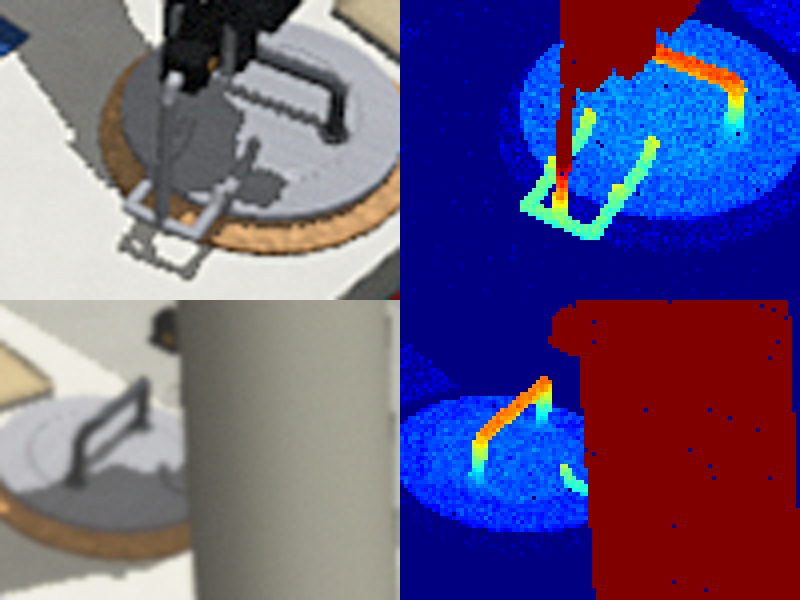

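The fork is clear of the bar and the lid hasn't moved. Raising it and returning to the pad.

{"api": "apply_moves", "payload": {"plan": [1,-0.003,-0.001,0.01,0,1,-0.006,-0.001,0.03,0,1,-0.01,-0.001,0.055,0,1,-0.012,0.005,0.075,0,1,-0.015,0.022,0.08,-3,1,-0.018,0.047,0.08,-6,1,-0.02,0.074,0.08,-10,1,-0.022,0.102,0.08,-14]}}

```text
clock: 16.05
position: [451.0, -223.7, 201.3]
ee_rot: [0.004, 1.0, -0.0, 0.001]
contact_force: [0.9, 0.4, -3.1]
gripper_width: 23.5
```

{"api": "apply_moves", "payload": {"plan": [1,0,0.028,0,0,1,0,0.054,0,0,1,0,0.078,-0.005,0,1,0,0.096,-0.015,0,1,0,0.107,-0.03,0,1,0,0.11,-0.05,0,1,0,0.11,-0.07,0,1,0,0.11,-0.085,0]}}

```text
clock: 16.72
position: [451.0, -113.7, 115.0]
ee_rot: [0.001, 1.0, 0.0, 0.0]
contact_force: [0.6, -0.1, -2.6]
gripper_width: 23.3
```

```bash
python3 look.py 12
```

```text
16.7167 [ 451.03563982 -113.70949655  114.96391395] [0.001 1.    0.    0.   ] 23.26376925261255 [ 0.58216665 -0.11612335 -2.61598994] [-0.05577223  0.06064173 -0.01330676]
```

View pics/look12.png

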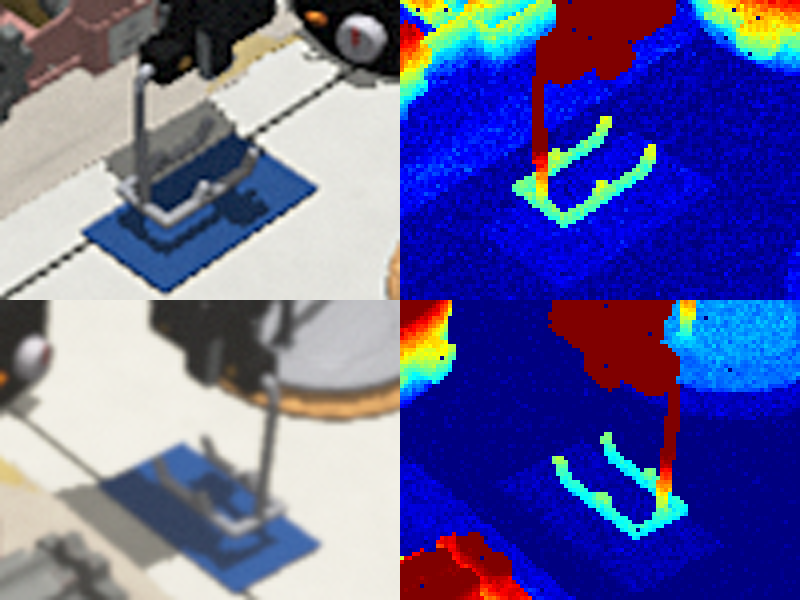

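{"api": "apply_moves", "payload": {"plan": [1,-0.002,-0.001,-0.008,0,1,-0.002,-0.001,-0.014,0,1,-0.002,-0.001,-0.018,0,1,-0.002,-0.001,-0.02,0,1,-0.002,-0.001,-0.021,0,1,-0.002,-0.001,-0.022,0,1,-0.002,-0.001,-0.023,0,1,-0.002,-0.001,-0.023,0]}}

```text
clock: 17.48
position: [448.8, -115.4, 92.4]
ee_rot: [0.002, 1.0, -0.0, 0.0]
contact_force: [-0.2, 0.2, -1.1]
gripper_width: 23.1
```

{"api": "apply_moves", "payload": {"plan": [1,0,0,-0.0005,0,1,0,0,-0.001,0,1,0,0,-0.001,0]}}

```text
clock: 17.73
position: [449.0, -115.4, 91.6]
ee_rot: [0.002, 1.0, -0.0, 0.0]
contact_force: [0.1, -0.1, -0.5]
gripper_width: 23.3
```

```bash
python3 look.py 13
```

```text
17.7333 [ 448.96317314 -115.38704805   91.60410735] [ 0.002  1.    -0.     0.   ] 23.25544462217877 [ 0.05279031 -0.0518464  -0.45645992] [0.06129866 0.12436822 0.02338659]
```

View pics/look13.png

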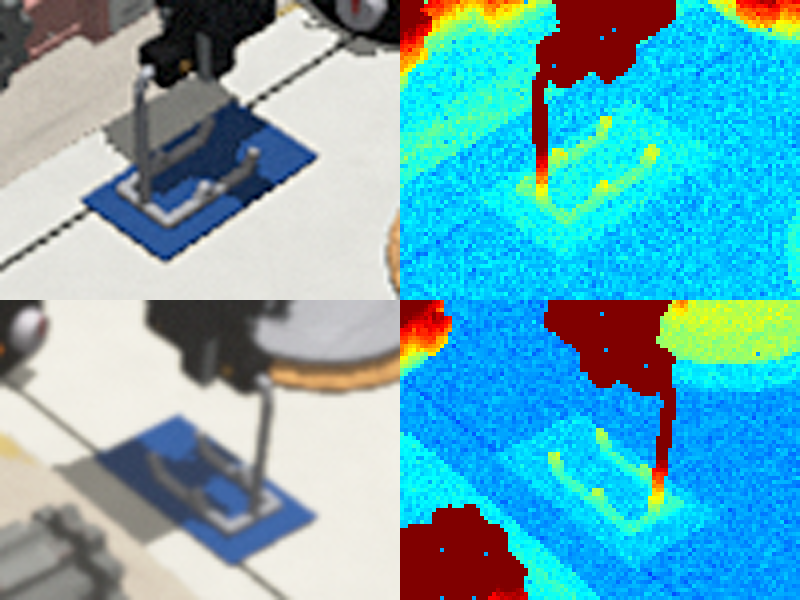

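The lifter stands on the pad, with its weight nearly all transferred. I'll open gradually, then go straight up.

{"api": "apply_moves", "payload": {"plan": [0.4,0,0,0,0,0.2,0,0,0,0,0,0,0,0,0,-0.3,0,0,0,0,-0.6,0,0,0,0,-1,0,0,0,0,-1,0,0,0,0,-1,0,0,0,0]}}

```text
clock: 18.5
position: [448.7, -115.4, 91.3]
ee_rot: [0.002, 1.0, -0.0, 0.0]
contact_force: [-0.5, -0.0, 0.7]
gripper_width: 85.4
```

```bash
python3 look.py 14
```

```text
18.5 [ 448.74149296 -115.4073699    91.30516357] [ 0.002  1.    -0.     0.   ] 85.41130196950643 [-0.51382164 -0.0340864   0.70083449] [-0.04998513  0.03622745 -0.0574292 ]
```

View pics/look14.png

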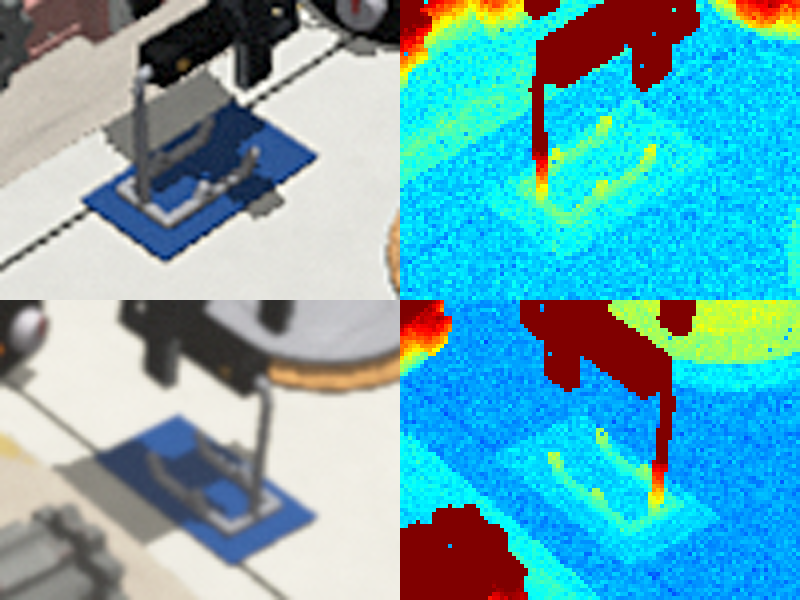

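Released and standing. Now straight up.

{"api": "apply_moves", "payload": {"plan": [-1,0,0,0.01,0,-1,0,0,0.03,0,-1,0,0,0.055,0,-1,0,0,0.085,0,-1,0,0,0.12,0,-1,0,0,0.155,0,-1,-0.015,0,0.19,0,-1,-0.03,0,0.22,0]}}

```text
clock: 19.27
position: [418.7, -115.5, 313.6]
ee_rot: [0.002, 1.0, -0.0, 0.001]
contact_force: [1.6, 1.0, -0.1]
gripper_width: 84.9
```

{"api": "apply_moves", "payload": {"plan": [-1,0,0,0,0,-1,0,0,0,0,-1,0,0,0,0,-1,0,0,0,0,-1,0,0,0,0,-1,0,0,0,0]}}

```text
clock: 19.77
position: [418.6, -115.4, 310.1]
ee_rot: [0.002, 1.0, -0.0, -0.001]
contact_force: [-0.4, 0.0, -0.4]
gripper_width: 85.2
```

```bash
python3 - <<'E'
from h import *
s=arm.read_state();print(s["clock"],s["position"],s["joint_vel"].round(3),s["contact_force"])
hull=lambda m:cv2.convexHull(max(cv2.findContours(m.astype(np.uint8),0,1)[0],key=cv2.contourArea))[:,0]
for n in ["side","wrist","scene"]:
    c,P,K,T=grab(n); cv2.imwrite(f"pics/{n}15.png",c[:,:,::-1]); x,y,z=P[...,0],P[...,1],P[...,2]
    hsv=cv2.cvtColor(c,cv2.COLOR_RGB2HSV).astype(int); H,S,V=[hsv[...,i] for i in range(3)]
    m=(z>12)&(z<28)&(S<40)&(abs(x-542)<110)&(abs(y+308)<110)
    if m.sum()>300:
        m=comp(m); q=P[m]; A=np.c_[q[:,:2],np.ones(len(q))]; k=np.linalg.lstsq(A,q[:,2],rcond=None)[0]
        print(n,"lid z med",np.median(q[:,2]).round(1),"tilt",np.hypot(*k[:2]).round(3),cv2.fitEllipse(onplane(hull(m),20,K,T)[:,:2].astype(np.float32))[:2])
    co=comp((H>8)&(H<22)&(S>90)&(abs(x-540)<130)&(abs(y+305)<130)&(z>-8)&(z<20))
    print(" cork",cv2.fitEllipse(onplane(hull(co),6,K,T)[:,:2].astype(np.float32))[:2])
    g=(abs(x-450)<110)&(abs(y+113)<60)&(z>95)&(z<135)&(V<80); g=comp(g); print(" grip",cv2.minAreaRect(P[g][:,:2].astype(np.float32)),np.percentile(P[g][:,2],[5,50,95]).round(0))
E
```

```text
19.7667 [ 418.59056239 -115.41222694  310.07911835] [ 0.002 -0.003  0.005  0.001 -0.    -0.001] [-0.4284638   0.02315128 -0.39369423]
side lid z med 23.6 tilt 0.005 ((546.4061279296875, -306.2305603027344), (164.3651580810547, 170.135986328125))
 cork ((543.7279663085938, -308.394287109375), (186.5178680419922, 188.9644012451172))
 grip ((453.09454345703125, -115.37064361572266), (24.531291961669922, 97.5806655883789), 89.38117980957031) [105. 122. 128.]
wrist lid z med 22.0 tilt 0.008 ((545.86669921875, -308.3387145996094), (163.79127502441406, 165.9658203125))
 cork ((543.9330444335938, -309.192138671875), (188.08277893066406, 189.38587951660156))
 grip ((456.4396057128906, -113.74774932861328), (24.11334991455078, 91.94340515136719), 89.41864776611328) [120. 124. 125.]
scene lid z med 20.4 tilt 0.001 ((541.8529052734375, -305.2080383300781), (163.28005981445312, 167.7310791015625))
 cork ((496.76312255859375, -306.636474609375), (95.5430908203125, 155.56565856933594))
 grip ((451.1614074707031, -109.01704406738281), (90.89705657958984, 22.149320602416992), 0.05270560085773468) [105. 120. 124.]
```

View pics/side15.png

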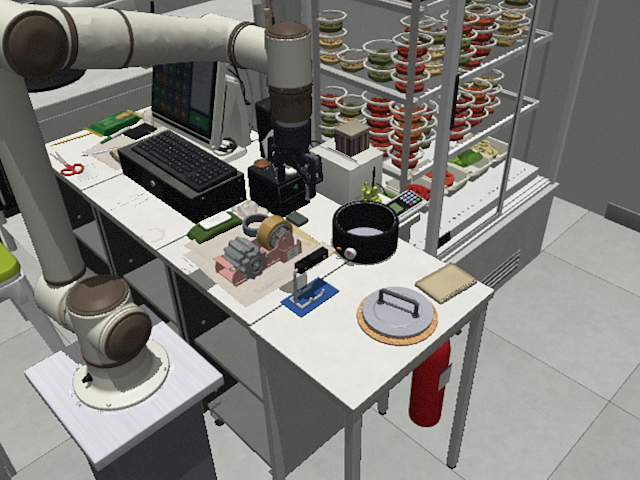

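View pics/wrist15.png

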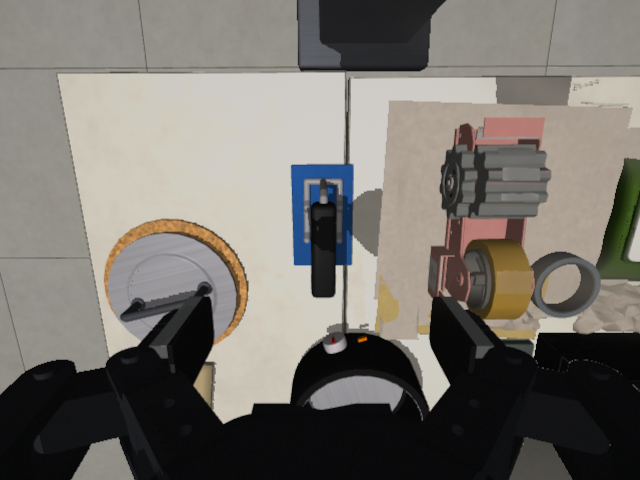

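The lid is flat and about 3 mm off the trivet's middle. The lifter stands upright on its pad within about 4 mm, and the robot is clear of everything.

```bash
python3 -c "
from bench import arm
print(arm.job_done())"
```

```text
the job is handed in; nothing more can be done
None
```

The lid is off the warmer and lies flat on the trivet, and the lifter stands released on its blue pad. I handed the job in at about 20 s of the 61 s; no verdict was reported.

I hooked the lifter's fork under the loop and raised the lid level to about 60 mm above its place. I carried it at about 0.12 m/s, set it down, backed the fork straight out and parked the lifter.

Last checks from the pictures:
- **Lid:** 2–4 mm from the trivet's middle, tilt under 0.01 rad, plate top at about 20–24 mm (it should be 20 mm).
- **Lifter:** upright, its origin within about 5 mm of the pad's centre.
- **Robot:** still, with about 0.5 N of residual force and nothing near the gripper.
- **Bystanders:** the notepad, tape roll, wipes and card tin look unmoved in the pictures. I did not measure their positions.

Some measurements disagreed:
- **Cameras:** the scene and side cameras differed by up to about 7 mm in y (grip 6–7 mm) and 7 mm in x. I averaged them and corrected to the tool position.
- **Scene view of the trivet:** the arm partly hid the cork there, so I ignored that fit.

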